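Step a ratchet dial back one notch

TASK

This hand-indexed ratchet dial was stepped one station too far. With a closed fingertip and light pushes only, lift the pawl clear of the teeth by tipping its ball handle over onto its back stop, push the wheel backward (clockwise seen from above) exactly one notch by one of its upright pegs, then tip the handle back so that the pawl drops to the bottom of the notch and holds the wheel again. Pinch or lift nothing, leave the collars on the wheel's spigots and everything else where it is, and finish clear of the fixture.

Things in the scene. Friction and masses are not known exactly. Their poses are not given: they have to be found in the camera images.
- dial (a joint): Turn of the ratchet wheel about its vertical axis, rad: 0 at the start, positive anticlockwise from above (forward), negative clockwise (backward, blocked while the pawl is down). 12 teeth: one notch is 0.524. Between -0.52 and -0.45 the lifted pawl can drop right down into the next notch; then the wheel stops at about -0.535. It turns stiffly (1 to 2 N at a peg) and stays where it is left.
- hub (a point): Centre of the aluminium wheel, on its axis, at its flat top, 44 mm above the table. The wheel is 270 mm across; saw teeth 10 mm high ring its rim (radius 114 to 135 mm). A central nut stands up to 62 mm above the table; twelve spigots (12 mm thick, tops 58 mm above the table) stand at radius 62 mm.
- peg0 (a point): One of four upright round steel push pegs on the wheel, 12 mm thick, 98 mm from the axis and 90 degrees apart, 40 mm tall: this point is on the peg's axis 64 mm above the table, its top 84 mm above the table. It turns with the wheel.
- peg1 (a point): Another of the four push pegs, the same sizes.
- peg2 (a point): Another of the four push pegs, the same sizes.
- peg3 (a point): Another of the four push pegs, the same sizes.
- pawl (a joint): Lift of the pawl, rad: 0 is down in a notch, growing as the nose lifts; 0.87 is thrown right over, handle on its back stop. A free-swinging weighted drop pawl of dark steel at the wheel's near edge: it passes its balance point at about 0.55, falls to whichever side it leans and stays there. The nose clears the teeth above about 0.2. About 1 N on the ball moves it.
- drop_pawl: The drop pawl; origin on its pivot, 58 mm above the table, just outside the rim; its axis is level, at right angles to the line from pivot to nose. A grey post and stop arm stand on the outer side (16 to 32 mm outward), up to 93 mm above the table. The pawl arm, 12 mm wide and 10 mm deep, runs from pivot to nose.
- nose (a point): Lower front edge of the pawl's nose, 75 mm from the pivot. With the pawl down it is level with the notch bottom, and the horizontal line from nose to pivot is the direction in which the wheel moves backward there.
- ball (a point): Smooth dark steel ball, 28 mm across, on the pawl's 8 mm rod handle; this point is its centre, 75 mm from the pivot, in one upright plane with the nose. Pawl down: the rod leans 12 degrees from upright towards the nose, ball centre 131 mm above the table. Push it from the nose side to the pivot side to lift the pawl; thrown over, it is 46 mm beyond the pivot, 117 mm above the table. Push back to drop the pawl.
- collar0_mid (a point): Middle of a black plastic collar (25 mm across, 17 mm bore, 18 mm high) standing loose over a spigot on the wheel, 62 mm from the axis. Its middle is 53 mm above the table. It rides along as the wheel turns and must stay on its spigot.
- collar1_mid (a point): Another such collar on the wheel.
- collar2_mid (a point): Another such collar on the wheel.
- collar3_mid (a point): Another such collar on the wheel.
- spare: A spare collar of the same kind, loose on a corner of the fixture's base plate (320 mm square, 12 mm thick). Origin under its centre. Leave it.
- bush: A brass flanged bush, 28 mm across, 26 mm high, loose on another corner of the base plate. Origin under its centre. Leave it.
- screwdriver: A screwdriver lying on the table to the left of the fixture. Leave it.
- spanner: A steel spanner lying on the table to the right. Leave it.
- horn: A spare welding horn: stepped steel cylinder, 42 mm across, 105 mm high, standing at the right. Origin under its centre. Leave it.
- solvent: A white bottle, 52 mm across, 130 mm high, standing at the left. Origin under its centre. Leave it.

How it is judged:
By the outcome, as a careful person would: the job done as asked, in the order asked, and still so for the second after the job is handed in, with the robot touching nothing.
It also fails if it takes over 56 s, if anything falls off the work surface, if the arm or the gripper's body presses on something with over 40 N, if the wrist force passes 120 N, or if a joint passes its speed limit or range.

ROBOT

A 7-joint arm with a two-finger parallel gripper is mounted at the origin on the work surface. World frame = base frame: x ahead of the robot, y to its left, z up, the work surface at z = 0. Lengths are in m, angles in rad, forces in N, time in s.
With the tool pointing down it reaches from about 0.4 to 0.85 m from the base axis. Payload 10.4 kg.
Tool frame: the origin (TCP) lies on the centre line of the jaws, within the pads' length; the fingertips stand 22 mm ahead of it and the grasp point (between the pads) lies 3 mm ahead of it; x points along the fingers, y is the direction in which the jaws open and shut, and the axes are right-handed (so a half turn about x gives the same grasp; the last joint's range is limited). The gripper opens to 87 mm and grips with 3 to 60 N. Pads are 19 mm wide; open, the fingers measure 117 mm over their backs; the gripper's body (75 mm by 190 mm) begins 51 mm behind the grasp point.
Start: joints at [-1.163, 0.332, -0.065, 1.46, 0.022, 1.35, -0.088], TCP at [0.261, 0.568, 0.245] pointing down, gripper open.
Joint ranges: [-2.6, 2.6], [-0.5, 2.12], [-1.47, 1.34], [0.16, 2.42], [-1.27, 4.41], [0.06, 2.06], [-2.6, 2.6]. Speed limits (rad/s): [2.22, 2.22, 2.79, 2.79, 3.14, 3.14, 3.14].

INTERFACE

Orientations are given as a unit quaternion [x, y, z, w].
In Python, from bench import * gives the robot as it stands.
- The arm moves only by the tool arm_command, never from a script. Its argument "targets" is one flat list of numbers, 7 for each row, row after row: the turn, a rotation vector about the tool's x, y, z in units of 45 degrees (1.0 is 45 degrees), then the shift along the tool's x, y, z in units of 25 mm (1.0 is 25 mm), then the opening, from 0 (shut) to 1 (fully open). In form: [wx, wy, wz, tx, ty, tz, fingers, wx, wy, wz, tx, ty, tz, fingers, ...]. A call has 1 to 12 rows; each row shifts and turns the pose as measured when the row begins, along the tool's axes as they then stand; what a row does not reach is not made up. A row lasts 1/12 s, in which the tool goes at most 41.7 mm and 7.16 degrees, less where a joint would pass 70% of its speed; a pose out of reach is approached as far as the arm can. A call with a number of a shift or a turn outside -1 to 1 is refused whole. A call with a gripper value outside its range is refused whole. The fingers move at their own pace and stop on an object; "newtons" is the grip in N (left out, the last holds). Time passes only in rows, so rows that do not move let the fingers close. It gives the time, the measured TCP pose, the force and the opening at its end, in the units of the state.
- read_state(): the state, without advancing time (a new reading comes with each control period).
- camera(name): name is "side" or "top"; returns the picture (384x512x3 uint8, red, green, blue); there is no depth.
- calibration(name): a dict with "camera_matrix" (3x3 intrinsics, pixels), "R" (3x3) and "t" (3): a world point X has camera coordinates R X + t. Camera axes: x right, y down, z forward; pixel columns grow to the right and rows downward; lengths in m; the calibration is good to about 2 mm. A picture is of the moment at which its call begins. calibration takes no time and is no camera call.
- close_job(): hands the job in, once; it reports no verdict.
The state is a dict: "time": time; "joint_positions": joint angles; "joint_vel": joint speeds; "joint_torque": joint torques, N m; "ee_pos": TCP position; "eef_rot": TCP orientation; "ft_force": force on the tool from outside, world axes, zero at the start; "torque": the same for the moment, N m; "width": finger opening in m.
Only numpy, scipy, OpenCV 4.12 (cv2) and the standard library are available. Lean on these libraries where they do the work, as an engineer would, in place of code of your own. Each camera call takes 0.05 s, during which the arm holds its last target.

## Working session

There is one attempt and no reset: what is moved stays moved. The work goes in short steps, Python scripts to look and compute and a tool call to move; the robot and the scene stay as the last step left them, time stands still between calls to the robot, and variables do not carry over. Pictures are saved under pics/ and viewed, and the job is handed in when it is done.

Besides the shell and the picture viewer there is one more tool, called after "Call:" by a JSON object that holds its "method" and its "body". arm_command: Moves the arm, as the interface text tells. Shifts and turns lie within -1 to 1; 1 stands for 25 mm of shift or 45 degrees of turn. Its arguments: {"type":"object","properties":{"targets":{"type":"array","items":{"type":"number","minimum":-1,"maximum":1}},"newtons":{"type":"number"}},"required":["targets"]}

```bash
ls; mkdir -p pics; python3 - <<'E'
from bench import *
import cv2
for n in ("top","side"):
    im=camera(n); cv2.imwrite(f"pics/{n}0.png",im[:,:,::-1]); c=calibration(n); print(n,c)
s=read_state(); print({k:s[k] for k in("time","ee_pos","eef_rot","width","ft_force")})
E
```

```text
pics
top {'camera_matrix': array([[468.25647464,   0.        , 254.58604996],
       [  0.        , 468.25647464, 191.98873296],
       [  0.        ,   0.        ,   1.        ]]), 'R': array([[ 0.02202547, -0.9997329 ,  0.00700048],
       [-0.99244377, -0.02270922, -0.12058046],
       [ 0.12070723, -0.00429174, -0.99267887]]), 't': array([-0.02919779,  0.53146694,  1.45450583])}
side {'camera_matrix': array([[488.44886818,   0.        , 248.86582186],
       [  0.        , 488.44886818, 190.83454004],
       [  0.        ,   0.        ,   1.        ]]), 'R': array([[-0.9850594 , -0.17165267,  0.01390425],
       [-0.11083   ,  0.57007509, -0.81408298],
       [ 0.13181305, -0.80346111, -0.58058209]]), 't': array([0.53684416, 0.14822084, 1.40797243])}
{'time': 0.1, 'ee_pos': array([0.26086214, 0.56762416, 0.24384253]), 'eef_rot': array([ 0.15068865,  0.6908514 , -0.15154851,  0.69068829]), 'width': 0.0873544866049969, 'ft_force': array([-0.37764107,  0.54507377, -0.88528551])}
```

View pics/top0.png

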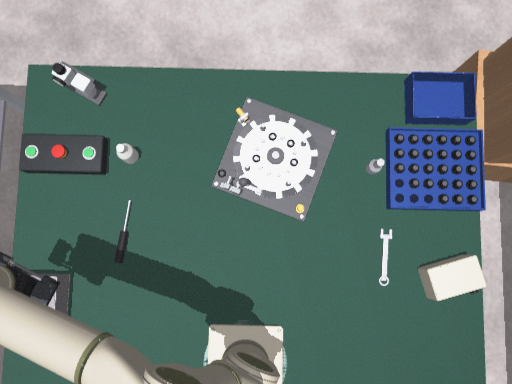

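View pics/side0.png

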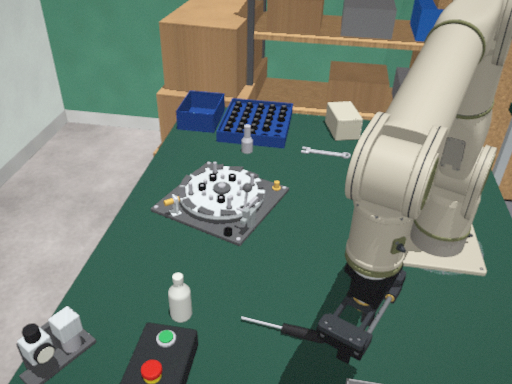

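```bash
python3 - <<'E'
import cv2
a=cv2.imread("pics/top0.png")[85:230,200:350]; cv2.imwrite("pics/top0z.png",cv2.resize(a,None,fx=4,fy=4,interpolation=cv2.INTER_CUBIC))
a=cv2.imread("pics/side0.png")[145:245,150:300]; cv2.imwrite("pics/side0z.png",cv2.resize(a,None,fx=5,fy=5,interpolation=cv2.INTER_CUBIC))
E
```

```text
(no output)
```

View pics/top0z.png

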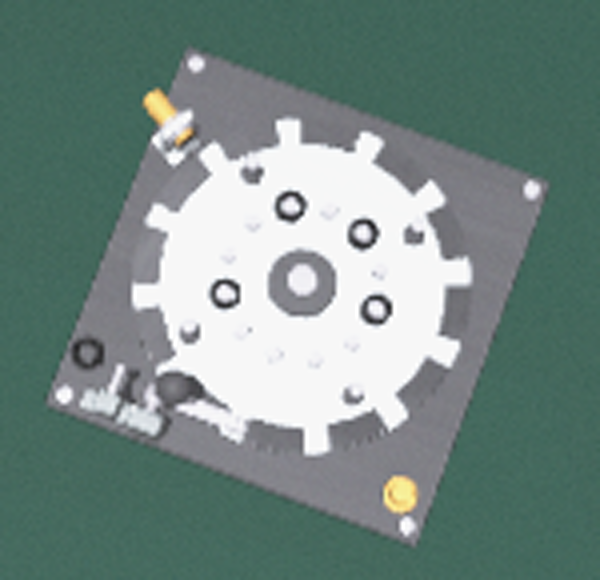

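View pics/side0z.png

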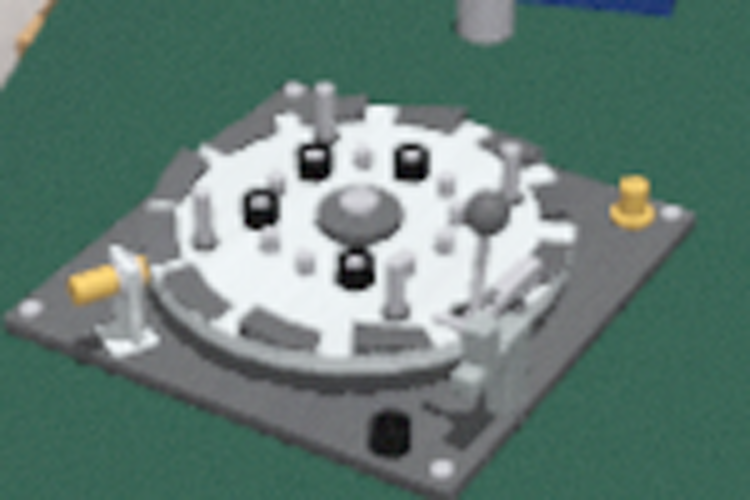

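```bash
cat > h.py <<'E'
import numpy as np, cv2
from bench import calibration
C={n:calibration(n) for n in("top","side")}
def ray(n,u,v):
    c=C[n];K=c["camera_matrix"];R=c["R"];t=np.array(c["t"])
    d=R.T@np.linalg.solve(K,[u,v,1.]);return -R.T@t,d/np.linalg.norm(d)
def onz(n,u,v,z):
    o,d=ray(n,u,v);return o+d*(z-o[2])/d[2]
def tri(a,b):
    o1,d1=ray("top",*a);o2,d2=ray("side",*b)
    s=np.linalg.lstsq(np.c_[d1,-d2],o2-o1,rcond=None)[0]
    p,q=o1+s[0]*d1,o2+s[1]*d2
    return (p+q)/2,np.linalg.norm(p-q)
def proj(n,X):
    c=C[n];x=c["camera_matrix"]@(c["R"]@np.array(X)+c["t"]);return x[:2]/x[2]
E
python3 - <<'E'
from h import *
np.set_printoptions(precision=4,suppress=True)
print(ray("top",0,0)[0],ray("side",0,0)[0])
z=lambda u,v,f,a,b:((u+.5)/f-.5+a,(v+.5)/f-.5+b)
T=lambda u,v:z(u,v,4,200,85)
S=lambda u,v:z(u,v,5,150,145)
im=cv2.imread("pics/top0.png");g=im.max(2)
# wheel white disc (body) from bright mask
m=(g>215).astype(np.uint8);m[:, :225]=0;m[:,325:]=0;m[:105]=0;m[210:]=0
cs,_=cv2.findContours(m,cv2.RETR_EXTERNAL,cv2.CHAIN_APPROX_NONE)
c=max(cs,key=cv2.contourArea);print("wheel",cv2.fitEllipse(cv2.convexHull(c)),cv2.fitEllipse(c))
print("ball top rough",T(178,388),"side",S(487,212)); print(tri(T(178,388),S(487,212)))
for nm,p in dict(nut=(302,278)).items(): print(nm,onz("top",*T(*p),.062))
for p in [(252,170),(414,232),(353,393),(190,328)]: print("pegtop?",onz("top",*T(*p),.064))
for p in [(324,90),(511,150),(203,200),(401,262)]: print("pegtop side",onz("side",*S(*p),.084))
for p in [(290,206),(363,233),(225,293),(376,309)]: print("collar",onz("top",*T(*p),.062))
print("collar spare",onz("top",*T(88,352),.03),"bush",onz("top",*T(400,494),.038))
E
```

```text
[ 0.3525 -0.0109  1.5081] [0.3597 1.1389 0.9306]
wheel ((274.880859375, 156.35423278808594), (83.31179809570312, 84.26021575927734), 95.74089813232422) ((274.86907958984375, 156.26339721679688), (75.97952270507812, 76.58584594726562), 84.99168395996094)
ball top rough (244.125, 181.625) side (247.0, 187.0)
(array([0.5499, 0.0149, 0.1311]), np.float64(0.0006111121783328535))
nut [ 0.6497 -0.079   0.062 ]
pegtop? [ 0.7352 -0.038   0.064 ]
pegtop? [ 0.6882 -0.1665  0.064 ]
pegtop? [ 0.5591 -0.1202  0.064 ]
pegtop? [0.6075 0.008  0.064 ]
pegtop side [ 0.6887 -0.1668  0.084 ]
pegtop side [ 0.5579 -0.1208  0.084 ]
pegtop side [ 0.7321 -0.0309  0.084 ]
pegtop side [0.6014 0.0086 0.084 ]
collar [ 0.7073 -0.0686  0.062 ]
collar [ 0.6869 -0.1265  0.062 ]
collar [ 0.6363 -0.0188  0.062 ]
collar [ 0.6263 -0.1375  0.062 ]
collar spare [0.5922 0.0894 0.03  ] bush [ 0.4833 -0.1603  0.038 ]
```

```bash
python3 - <<'E'
from h import *
from bench import read_state
from scipy.spatial.transform import Rotation as Ro
np.set_printoptions(precision=4,suppress=True)
print(Ro.from_quat(read_state()["eef_rot"]).as_matrix())
print("wheel ctr",onz("top",274.88,156.3,.044))
im={n:cv2.resize(cv2.imread(f"pics/{n}0.png")[b:b+145,a:a+150],None,fx=5,fy=5,interpolation=cv2.INTER_CUBIC) for n,a,b in(("top",200,85),("side",150,130))}
H=np.array([.647,-.078]);B=np.array([.550,.0149]);d=B-H;r=np.sqrt(d@d-.0594**2)
ph=np.arctan2(d[1],d[0])+np.arctan2(.0594,r);u=np.array([np.sin(ph),-np.cos(ph)])
P=B+.0156*u;N=P-.075*u;print(np.degrees(ph),r,u,"pivot",P,"nose",N)
X=[(*P,.058),(*N,.034),(*B,.131),(*H,.044)]+[(*(H+.098*np.array([np.cos(a),np.sin(a)])),.084) for a in np.radians(26.5+90*np.arange(4))]
for n,a,b in(("top",200,85),("side",150,130)):
    for x in X:
        q=(proj(n,x)-[a,b]+.5)*5-.5; cv2.drawMarker(im[n],tuple(int(v) for v in q),(0,0,255),cv2.MARKER_CROSS,14,1)
    cv2.imwrite(f"pics/{n}0m.png",im[n][:600])
    if n=="top": cv2.imwrite(f"pics/{n}0m.png",im[n][130:725])
E
```

```text
[[-0.0005  0.4176  0.9087]
 [-0.0011  0.9087 -0.4176]
 [-1.     -0.0012  0.    ]]
wheel ctr [ 0.6463 -0.0792  0.044 ]
162.48485378153066 0.12046181967743969 [0.301  0.9536] pivot [0.5547 0.0298] nose [ 0.5321 -0.0417]
```

View pics/top0m.png

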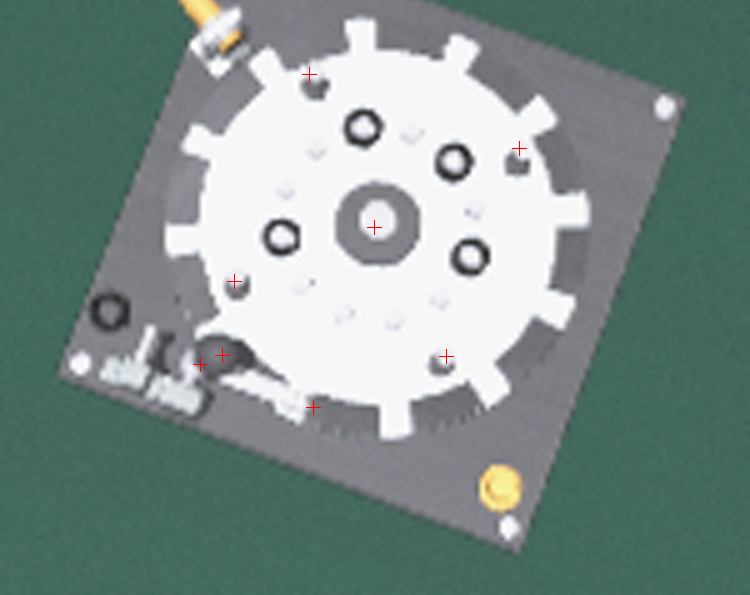

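View pics/side0m.png

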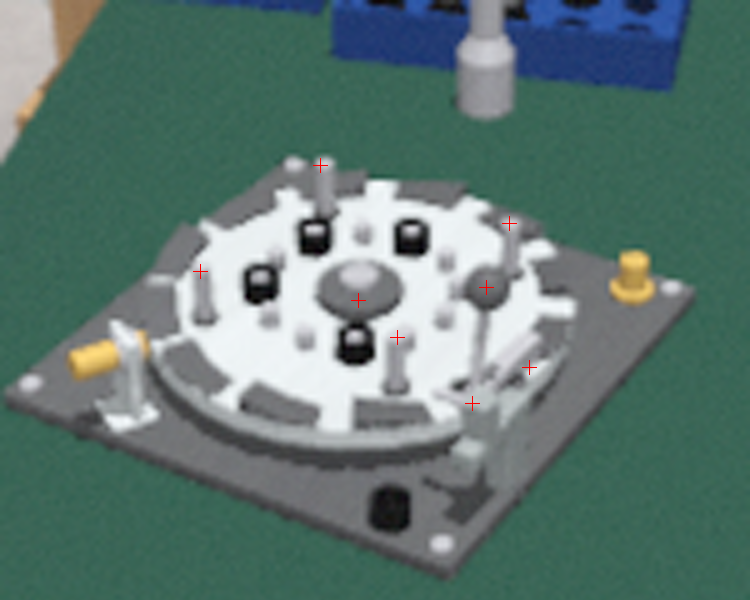

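```bash
python3 - <<'E'
from h import *
X=[(.5547,.0298,.058),(.5321,-.0417,.034)]
# alternative: plate-aligned
out=[]
for n,a,b in(("top",215,162),("side",228,175)):
    m=cv2.resize(cv2.imread(f"pics/{n}0.png")[b:b+48,a:a+50],None,fx=8,fy=8,interpolation=cv2.INTER_CUBIC)
    out.append(m)
cv2.imwrite("pics/z0.png",np.hstack(out))
E
```

```text
(no output)
```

View pics/z0.png

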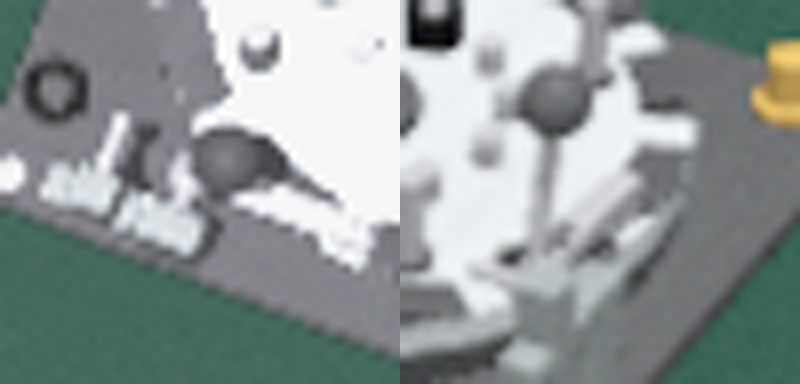

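Call:
{"method": "arm_command", "body": {"targets": [0, 0, 0, 0, -0.6, 0.7, 0, 0, 0, 0, 0, -0.85, 0.97, 0, 0, 0, 0, 0, -0.85, 0.97, 0, 0, 0, 0, 0, -0.85, 0.97, 0, 0, 0, 0, 0, -0.85, 0.97, 0, 0, 0, 0, 0, -0.85, 0.97, 0, 0, 0, 0, 0, -0.85, 0.97, 0, 0, 0, 0, 0, -0.85, 0.97, 0, 0, 0, 0, 0, -0.85, 0.97, 0, 0, 0, 0, 0, -0.85, 0.97, 0, 0, 0, 0, 0, -0.85, 0.97, 0, 0, 0, 0, 0, -0.4, 0.5, 0], "newtons": 10}}

```text
time: 1.1
ee_pos: [0.4102, 0.2251, 0.2382]
eef_rot: [0.145, 0.694, -0.151, 0.689]
ft_force: [0.5, 0.0, -0.6]
width: 0.0152
```

Call:
{"method": "arm_command", "body": {"targets": [-0.15, 0, 0, 0, -0.8, 0.95, 0, 0, 0, 0, 0, -0.8, 0.95, 0, 0, 0, 0, 0, -0.8, 0.95, 0, 0, 0, 0, 0, -0.8, 0.95, 0, 0, 0, 0, 0, -0.8, 0.95, 0, 0, 0, 0, 0, -0.8, 0.95, 0, 0, 0, 0, 0, -0.8, 0.95, 0, 0, 0, 0, 0, -0.7, 0.7, 0, 0, 0, 0, 0, -0.3, 0.4, 0, 0, 0, 0, 0, 0, 0, 0]}}

```text
time: 1.93
ee_pos: [0.5462, -0.0086, 0.2364]
eef_rot: [0.104, 0.702, -0.111, 0.696]
ft_force: [0.1, 0.4, -0.0]
width: 0.0005
```

```bash
cat > st.py <<'E'
import sys
from h import *
from bench import read_state
from scipy.spatial.transform import Rotation as Ro
np.set_printoptions(precision=4,suppress=True)
s=read_state();R=Ro.from_quat(s["eef_rot"]).as_matrix()
print(s["time"],s["ee_pos"],s["ft_force"],s["width"]);print("x",R[:,0],"y",R[:,1],"yaw_y",np.degrees(np.arctan2(R[1,1],R[0,1])))
if len(sys.argv)>3:
    g=np.array([float(a) for a in sys.argv[1:4]]);print("shift units",R.T@(g-s["ee_pos"])/.025)
if len(sys.argv)>4:
    y=np.radians(float(sys.argv[4]));T=np.c_[[0,0,-1],[np.cos(y),np.sin(y),0],np.cross([0,0,-1],[np.cos(y),np.sin(y),0])]
    print("turn units",Ro.from_matrix(R.T@T).as_rotvec()/np.radians(45))
E
python3 st.py .533 -.034 .140 72
```

```text
1.9333 [ 0.5462 -0.0086  0.2364] [ 0.0787  0.4381 -0.0102] 0.0005130487665237242
x [-0.0108 -0.0085 -0.9999] y [ 0.3011  0.9535 -0.0114] yaw_y 72.4751206225085
shift units [ 3.8701 -1.0833 -0.1665]
turn units [ 0.0105 -0.0098  0.0145]
```

Call:
{"method": "arm_command", "body": {"targets": [0, -0.01, 0.015, 0, -0.6, -0.1, 0, 0, 0, 0, 0, -0.5, -0.1, 0, 0, 0, 0, 0.9, 0, 0, 0, 0, 0, 0, 0.9, 0, 0, 0, 0, 0, 0, 0.9, 0, 0, 0, 0, 0, 0, 0.7, 0, 0, 0, 0, 0, 0, 0.4, 0, 0, 0, 0, 0, 0, 0, 0, 0, 0, 0, 0, 0, 0, 0, 0, 0]}}

```text
time: 2.68
ee_pos: [0.5289, -0.0303, 0.1381]
eef_rot: [0.107, 0.7, -0.106, 0.698]
ft_force: [0.0, 0.6, 0.8]
width: 0.0006
```

```bash
python3 st.py .533 -.034 .140 72; python3 - <<'E'
from h import *
from bench import camera
for n,a,b in(("top",200,85),("side",150,100)):
    im=camera(n)[:,:,::-1];cv2.imwrite(f"pics/{n}1.png",cv2.resize(im[b:b+145,a:a+150],None,fx=4,fy=4,interpolation=cv2.INTER_CUBIC))
E
```

```text
2.6833 [ 0.5289 -0.0303  0.1381] [0.035  0.5614 0.7569] 0.0006367955172770869
x [-0.002   0.0025 -1.    ] y [0.298  0.9546 0.0018] yaw_y 72.66101655147828
shift units [-0.0752 -0.0922  0.1999]
turn units [ 0.0147 -0.0034 -0.0023]
```

View pics/side1.png

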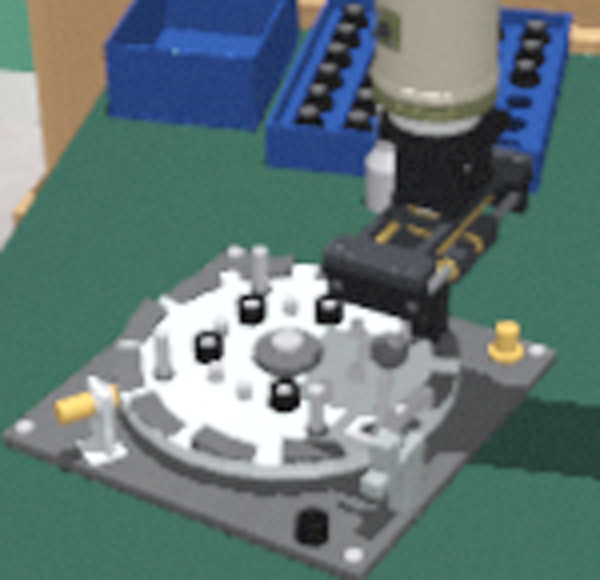

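View pics/top1.png

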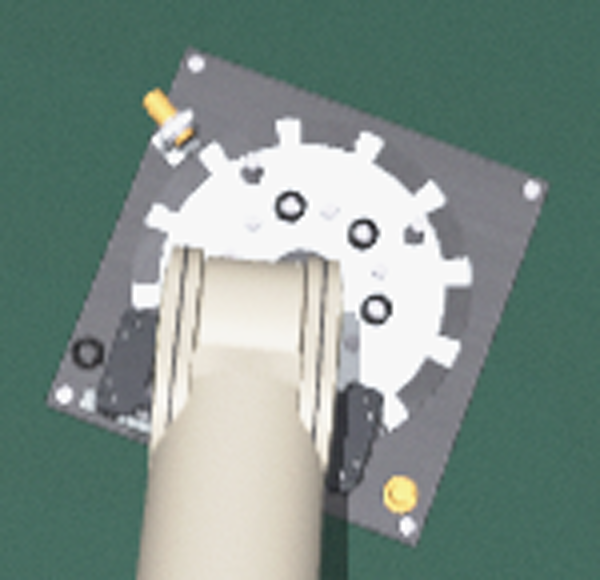

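Call:
{"method": "arm_command", "body": {"targets": [0, 0, 0, 0, 0, 0.24, 0, 0, 0, 0, 0, 0.3, 0, 0, 0, 0, 0, 0, 0.3, 0, 0, 0, 0, 0, 0, 0.2, 0, 0, 0, 0, 0, 0, 0.2, 0, 0, 0, 0, 0, 0, 0.2, 0, 0, 0, 0, 0, 0, 0.2, 0, 0]}}

```text
time: 3.37
ee_pos: [0.5496, 0.0042, 0.1429]
eef_rot: [0.108, 0.697, -0.105, 0.701]
ft_force: [0.0, -0.4, 0.7]
width: 0.0001
```

```bash
python3 st.py; python3 - <<'E'
from h import *
from bench import camera
for n,a,b in(("side",190,140),):
    im=camera(n)[:,:,::-1];cv2.imwrite(f"pics/{n}2.png",cv2.resize(im[b:b+90,a:a+100],None,fx=6,fy=6,interpolation=cv2.INTER_CUBIC))
E
```

```text
3.3667 [0.5496 0.0042 0.1429] [ 0.0161 -0.4171  0.6868] 0.00011909653979214638
x [ 0.0056  0.0035 -1.    ] y [0.2985 0.9544 0.005 ] yaw_y 72.63486120711075
```

View pics/side2.png

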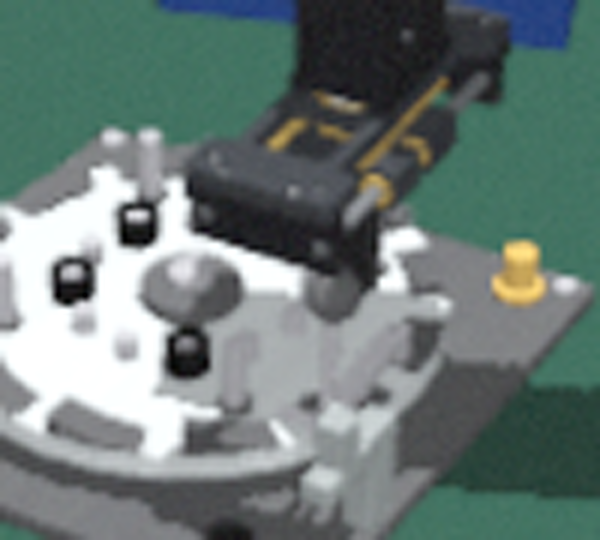

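```bash
cat > ball.py <<'E'
from h import *
P=np.array([.5547,.0315]);u=np.array([.3,.954])
for l in (0,.1,.2,.3,.4,.5,.6,.7,.8,.87):
    a=np.radians(-12)+l; X=[*(P+.075*np.sin(a)*u),.058+.075*np.cos(a)]
    print(l,proj("side",X).round(1),proj("top",X).round(1),np.round(X,4))
E
python3 ball.py
```

```text
0 [246.8 187.3] [243.5 181.7] [0.55   0.0166 0.1314]
0.1 [245.6 188.2] [241.2 180.8] [0.5522 0.0237 0.1326]
0.2 [244.3 189.4] [238.8 180. ] [0.5545 0.0308 0.133 ]
0.3 [243.1 190.9] [236.4 179.2] [0.5567 0.038  0.1327]
0.4 [241.8 192.5] [234.1 178.5] [0.559  0.0451 0.1316]
0.5 [240.6 194.4] [231.8 177.8] [0.5611 0.052  0.1299]
0.6 [239.4 196.4] [229.6 177.1] [0.5633 0.0587 0.1274]
0.7 [238.3 198.6] [227.5 176.6] [0.5653 0.0652 0.1242]
0.8 [237.2 201. ] [225.5 176.1] [0.5672 0.0713 0.1203]
0.87 [236.4 202.7] [224.2 175.8] [0.5685 0.0754 0.1172]
```

Call:
{"method": "arm_command", "body": {"targets": [0, 0, 0, 0.1, 0.22, 0, 0, 0, 0, 0, 0.05, 0.22, 0, 0, 0, 0, 0, 0, 0.22, 0, 0, 0, 0, 0, 0, 0.22, 0, 0, 0, 0, 0, 0, 0.22, 0, 0, 0, 0, 0, 0, 0.2, 0, 0]}}

```text
time: 3.92
ee_pos: [0.56, 0.0391, 0.1385]
eef_rot: [0.108, 0.698, -0.105, 0.7]
ft_force: [-0.3, -0.4, -0.9]
width: 0.0004
```

```bash
python3 st.py; python3 - <<'E'
from h import *
from bench import camera
for n,a,b in(("side",190,140),):
    im=camera(n)[:,:,::-1];cv2.imwrite(f"pics/{n}3.png",cv2.resize(im[b:b+90,a:a+100],None,fx=6,fy=6,interpolation=cv2.INTER_CUBIC))
E
```

```text
3.9167 [0.56   0.0391 0.1385] [-0.2671 -0.3878 -0.9131] 0.0004270779216564731
x [ 0.0048  0.0037 -1.    ] y [0.298  0.9546 0.0049] yaw_y 72.66313844397816
```

View pics/side3.png

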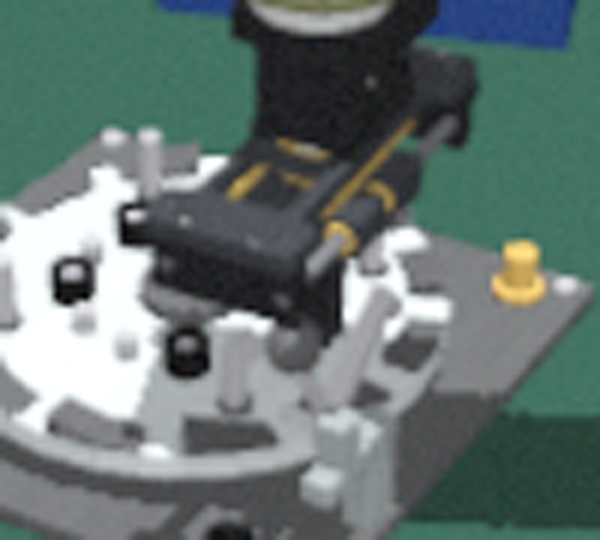

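Call:
{"method": "arm_command", "body": {"targets": [0, 0, 0, 0, 0.15, 0, 0, 0, 0, 0, 0, 0.15, 0, 0, 0, 0, 0, 0, 0.1, 0, 0, 0, 0, 0, 0, 0, 0, 0, 0, 0, 0, 0, -0.3, 0, 0, 0, 0, 0, 0, -0.6, 0, 0, 0, 0, 0, -0.2, -0.6, 0, 0, 0, 0, 0, -0.6, 0, 0, 0, 0, 0, 0, -0.6, 0, 0, 0]}}

```text
time: 4.72
ee_pos: [0.5483, 0.0083, 0.1717]
eef_rot: [0.107, 0.699, -0.106, 0.699]
ft_force: [-0.0, -0.2, -0.4]
width: 0.0005
```

```bash
python3 st.py; python3 - <<'E'
from h import *
from bench import camera
for n,a,b in(("side",190,140),):
    im=camera(n)[:,:,::-1];cv2.imwrite(f"pics/{n}4.png",cv2.resize(im[b:b+90,a:a+100],None,fx=6,fy=6,interpolation=cv2.INTER_CUBIC))
E
```

```text
4.7167 [0.5483 0.0083 0.1717] [-0.0096 -0.1823 -0.35  ] 0.0005412124253847889
x [-0.001   0.0022 -1.    ] y [0.2981 0.9545 0.0018] yaw_y 72.65501572268559
```

View pics/side4.png

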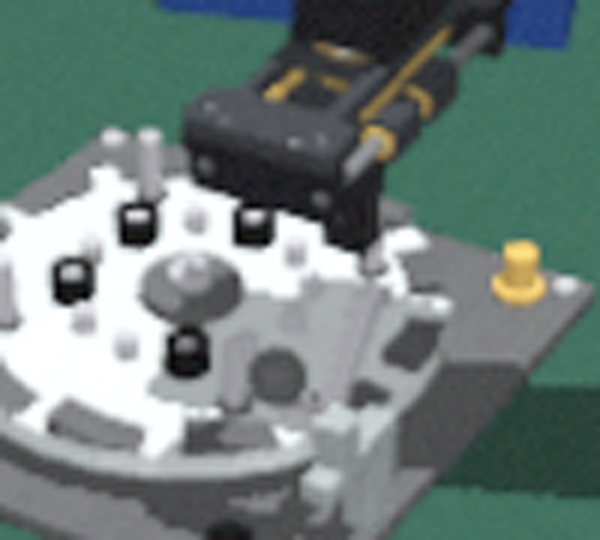

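Call:
{"method": "arm_command", "body": {"targets": [0, 0, 0, -0.8, 0, 0, 0, 0.15, 0, 0, 0, 0, 0, 0, 0.15, 0, 0, 0, 0, 0, 0, 0.15, 0, 0, 0, 0, 0, 0, 0.15, 0, 0, 0, 0, 0, 0, 0.15, 0, 0, 0, 0, 0, 0, 0.15, 0, 0, 0, 0, 0, 0, 0.15, 0, 0, 0, 0, 0, 0, 0.15, 0, 0, 0, 0, 0, 0, 0.15, 0, 0, 0, 0, 0, 0, 0, 0, 0, 0, 0, 0, 0]}}

```text
time: 5.68
ee_pos: [0.5452, -0.0145, 0.2002]
eef_rot: [0.467, 0.532, -0.461, 0.535]
ft_force: [-0.6, 0.5, 0.9]
width: 0.0006
```

```bash
python3 st.py .719 -.1605 .19 11.7
```

```text
5.6833 [ 0.5452 -0.0145  0.2002] [-0.6277  0.5375  0.8948] 0.0006455134220218807
x [ 0.0089  0.004  -1.    ] y [0.9904 0.138  0.0094] yaw_y 7.931892432522578
shift units [0.4481 6.0773 6.7443]
turn units [-0.0837 -0.003  -0.0121]
```

Call:
{"method": "arm_command", "body": {"targets": [-0.08, 0, -0.01, 0, 0.6, 0.7, 0, 0, 0, 0, 0, 0.8, 0.9, 0, 0, 0, 0, 0, 0.8, 0.9, 0, 0, 0, 0, 0, 0.8, 0.9, 0, 0, 0, 0, 0, 0.8, 0.9, 0, 0, 0, 0, 0, 0.8, 0.9, 0, 0, 0, 0, 0.2, 0.7, 0.8, 0, 0, 0, 0, 0.2, 0.3, 0.4, 0, 0, 0, 0, 0, 0, 0, 0]}}

```text
time: 6.43
ee_pos: [0.7173, -0.1578, 0.1894]
eef_rot: [0.438, 0.557, -0.435, 0.556]
ft_force: [0.8, 0.2, -1.0]
width: 0.0003
```

```bash
python3 st.py .719 -.1605 .084 11.7;python3 - <<'E'
from h import *
from bench import camera
for n,a,b in(("side",150,110),("top",200,85)):
    im=camera(n)[:,:,::-1];cv2.imwrite(f"pics/{n}5.png",cv2.resize(im[b:b+130,a:a+150],None,fx=4,fy=4,interpolation=cv2.INTER_CUBIC))
E
```

```text
6.4333 [ 0.7173 -0.1578  0.1894] [ 0.8383  0.2288 -1.0159] 0.0002661720231586583
x [ 0.0007  0.0046 -1.    ] y [0.971  0.2389 0.0018] yaw_y 13.819955768591825
shift units [4.2143 0.0314 0.1411]
turn units [ 0.0471 -0.0056 -0.0022]
```

View pics/side5.png

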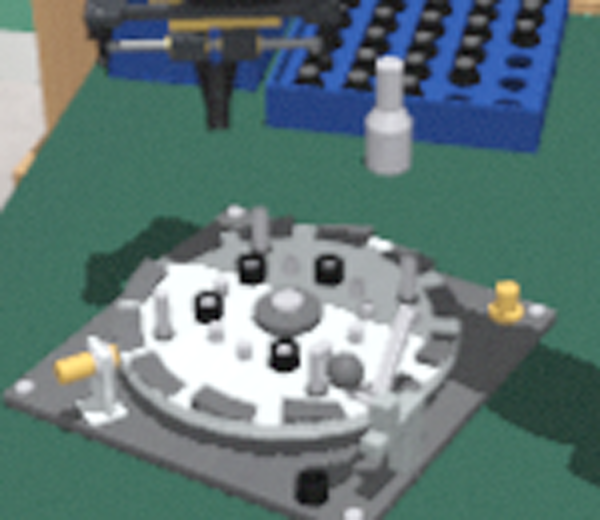

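View pics/top5.png

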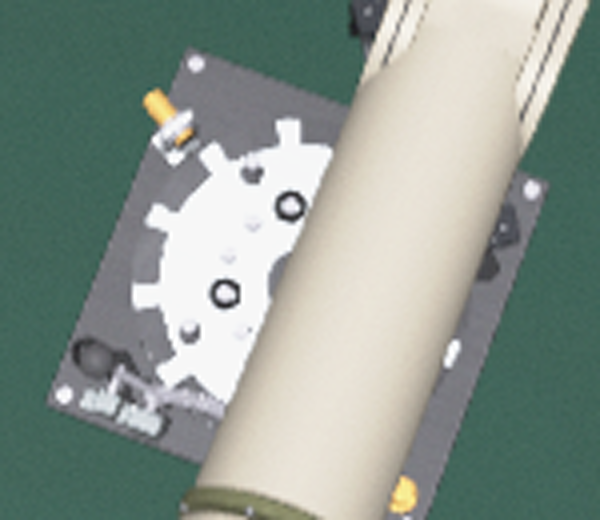

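Call:
{"method": "arm_command", "body": {"targets": [0.04, 0, 0, 0.8, 0.05, 0.14, 0, 0, 0, 0, 0.8, 0, 0, 0, 0, 0, 0, 0.8, 0, 0, 0, 0, 0, 0, 0.8, 0, 0, 0, 0, 0, 0, 0.5, 0, 0, 0, 0, 0, 0, 0.3, 0, 0, 0, 0, 0, 0, 0, 0, 0, 0]}}

```text
time: 7.12
ee_pos: [0.7169, -0.1543, 0.0944]
eef_rot: [0.446, 0.552, -0.437, 0.553]
ft_force: [-1.5, 0.5, -0.4]
width: 0.0004
```

```bash
python3 st.py .719 -.1605 .084 11.7;python3 - <<'E'
from h import *
from bench import camera
for n,a,b in(("side",170,110),):
    im=camera(n)[:,:,::-1];cv2.imwrite(f"pics/{n}6.png",cv2.resize(im[b:b+110,a:a+110],None,fx=5,fy=5,interpolation=cv2.INTER_CUBIC))
E
```

```text
7.1167 [ 0.7169 -0.1543  0.0944] [-1.4791  0.502  -0.3682] 0.0003732832188790348
x [ 0.0094  0.0092 -0.9999] y [0.9753 0.2207 0.0112] yaw_y 12.751549403192199
shift units [0.4152 0.0207 0.2645]
turn units [ 0.0234 -0.0089 -0.0141]
```

View pics/side6.png

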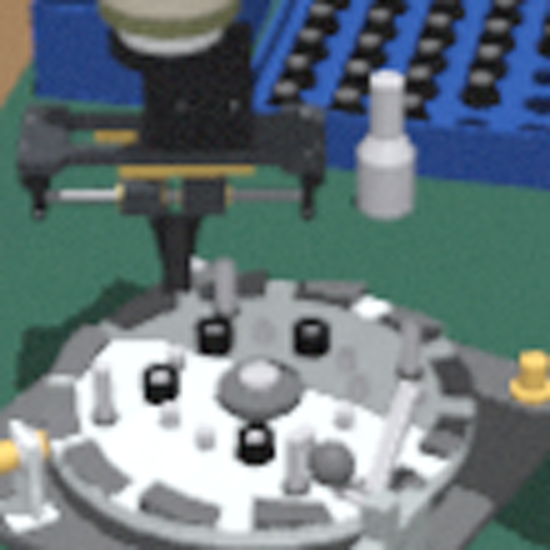

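Call:
{"method": "arm_command", "body": {"targets": [0.02, -0.01, -0.01, 0.3, 0, 0.26, 0, 0, 0, 0, 0.1, -0.3, 0, 0, 0, 0, 0, 0, -0.2, 0, 0, 0, 0, 0, 0, 0, 0, 0]}}

```text
time: 7.5
ee_pos: [0.7074, -0.1645, 0.0885]
eef_rot: [0.447, 0.546, -0.445, 0.552]
ft_force: [0.3, -0.5, 0.1]
width: 0.0006
```

```bash
python3 st.py .7015 -.164 .084 11.7
```

```text
7.5 [ 0.7074 -0.1645  0.0885] [ 0.3018 -0.5244  0.0823] 0.0005999385513678684
x [ 0.0087 -0.0026 -1.    ] y [0.9788 0.2049 0.008 ] yaw_y 11.821994931610766
shift units [ 0.1766 -0.2291 -0.069 ]
turn units [ 0.0027  0.0055 -0.0102]
```

Call:
{"method": "arm_command", "body": {"targets": [0, 0, -0.01, 0.1, -0.15, 0, 0, 0, 0, 0, 0, -0.15, 0, 0, 0, 0, 0, 0, -0.15, 0, 0, 0, 0, 0, 0, -0.15, 0, 0, 0, 0, 0, 0, -0.15, 0, 0, 0, 0, 0, 0, 0, 0, 0]}}

```text
time: 8.0
ee_pos: [0.6885, -0.1699, 0.088]
eef_rot: [0.446, 0.546, -0.446, 0.551]
ft_force: [-0.3, 0.4, 0.9]
width: 0.0006
```

```bash
python3 st.py .658 -.174 .084 11.7;python3 - <<'E'
from h import *
from bench import camera
for n,a,b in(("side",170,130),("top",200,100)):
    im=camera(n)[:,:,::-1];cv2.imwrite(f"pics/{n}7.png",cv2.resize(im[b:b+110,a:a+110],None,fx=5,fy=5,interpolation=cv2.INTER_CUBIC))
E
```

```text
8.0 [ 0.6885 -0.1699  0.088 ] [-0.2906  0.4097  0.8525] 0.0006445609419708415
x [ 0.0051 -0.0058 -1.    ] y [0.9789 0.2044 0.0038] yaw_y 11.792340548270559
shift units [ 0.1566 -1.2281 -0.0912]
turn units [ 0.002   0.0085 -0.0048]
```

View pics/side7.png

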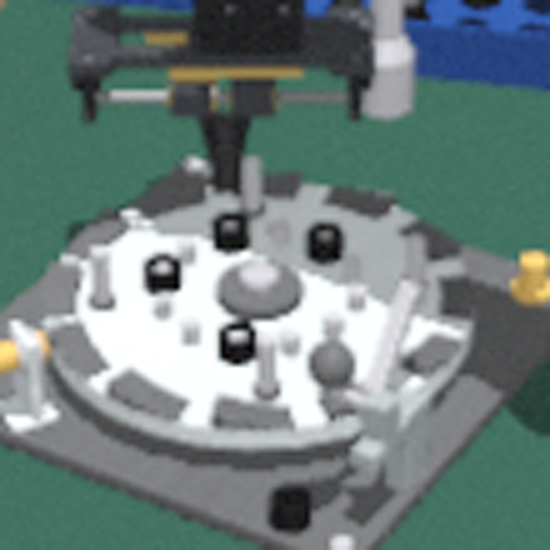

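View pics/top7.png

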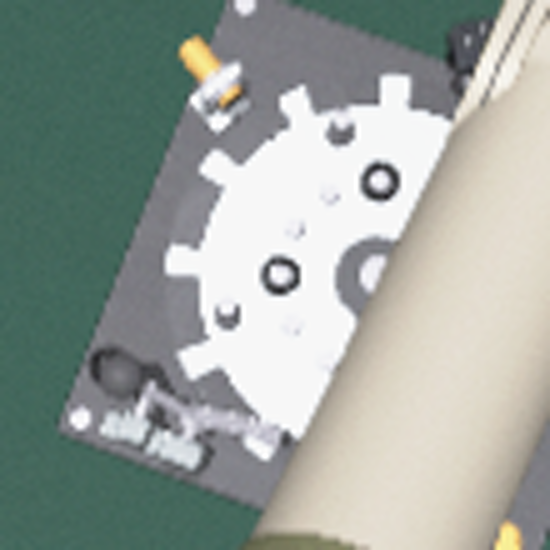

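```bash
cat > dial.py <<'E'
from h import *
import sys
H=np.array([.6463,-.0785])
def collars(im,n,z=.056):
    g=im.max(2); m=(g<(70 if n=="side" else 95)).astype(np.uint8)
    k,lab,st,ce=cv2.connectedComponentsWithStats(m,connectivity=8);o=[]
    for i in range(1,k):
        if 12<=st[i,4]<=120:
            x,y,w,h=st[i,:4]; X=onz(n,x+(w-1)/2,y+(h-1)/2,z)[:2]; d=X-H
            if .045<np.hypot(*d)<.08: o.append((np.degrees(np.arctan2(d[1],d[0])),np.hypot(*d)*1e3))
    return np.array(sorted(o)).round(1)
if __name__=="__main__":
    np.set_printoptions(suppress=True)
    from bench import camera
    for n in("side","top"):
        a=collars(cv2.imread(f"pics/{n}0.png"),n)
        im=camera(n)[:,:,::-1];cv2.imwrite(f"pics/{n}_{sys.argv[1]}.png",im)
        print(n,"init",a.tolist(),"now",collars(im,n).tolist())
E
python3 dial.py d1
```

```text
side init [[-110.8, 58.7], [-50.5, 63.2], [11.4, 62.1], [101.2, 60.9]] now [[-121.5, 60.0], [-61.0, 61.5], [1.0, 60.5], [90.0, 62.0]]
top init [[-49.6, 64.2], [9.1, 63.7], [98.8, 60.0]] now [[89.6, 59.5]]
```

Call:
{"method": "arm_command", "body": {"targets": [0, 0, 0, 0.1, -0.15, 0, 0, 0, 0, 0, 0, -0.15, 0, 0, 0, 0, 0, 0, -0.15, -0.05, 0, 0, 0, 0, 0, -0.15, -0.05, 0, 0, 0, 0, 0, -0.15, 0, 0, 0, 0, 0, 0, -0.13, 0, 0, 0, 0, 0, 0, 0, 0, 0]}}

```text
time: 8.78
ee_pos: [0.6659, -0.1712, 0.0851]
eef_rot: [0.445, 0.546, -0.446, 0.552]
ft_force: [-1.0, -0.0, 0.4]
width: 0.0005
```

```bash
python3 st.py .658 -.174 .084 11.7;python3 dial.py d2
```

```text
8.7833 [ 0.6659 -0.1712  0.0851] [-1.0179 -0.0341  0.4062] 0.0005316687857242784
x [ 0.0069 -0.0058 -1.    ] y [0.9785 0.206  0.0055] yaw_y 11.887540786565575
shift units [ 0.0443 -0.3312  0.0435]
turn units [ 0.0041  0.009  -0.0071]
side init [[-110.8, 58.7], [-50.5, 63.2], [11.4, 62.1], [101.2, 60.9]] now [[-133.5, 61.5], [-73.0, 58.8], [-9.7, 61.0], [74.9, 67.8]]
top init [[-49.6, 64.2], [9.1, 63.7], [98.8, 60.0]] now [[-13.9, 63.7], [76.0, 61.6]]
```

Call:
{"method": "arm_command", "body": {"targets": [0, 0, 0, 0, -0.12, 0, 0, 0, 0, 0, 0, -0.12, 0, 0, 0, 0, 0, 0, -0.06, 0, 0, 0, 0, 0, 0, 0, 0, 0]}}

```text
time: 9.22
ee_pos: [0.659, -0.1717, 0.085]
eef_rot: [0.446, 0.546, -0.445, 0.553]
ft_force: [0.8, 0.3, 0.5]
width: 0.0002
```

```bash
python3 st.py .658 -.174 .084 11.7;python3 dial.py d3; python3 - <<'E'
from h import *
a=cv2.imread("pics/side_d3.png")[130:240,170:280];cv2.imwrite("pics/side8.png",cv2.resize(a,None,fx=5,fy=5,interpolation=cv2.INTER_CUBIC))
E
```

```text
9.2167 [ 0.659  -0.1717  0.085 ] [0.8458 0.3252 0.4752] 0.000249075367589731
x [ 0.0076 -0.0049 -1.    ] y [0.9783 0.2072 0.0064] yaw_y 11.957541153407808
shift units [ 0.0387 -0.057   0.0818]
turn units [ 0.0057  0.008  -0.0082]
side init [[-110.8, 58.7], [-50.5, 63.2], [11.4, 62.1], [101.2, 60.9]] now [[-138.8, 59.8], [-76.2, 61.5], [-13.2, 59.3]]
top init [[-49.6, 64.2], [9.1, 63.7], [98.8, 60.0]] now [[-17.1, 63.1], [70.8, 60.1]]
```

View pics/side8.png

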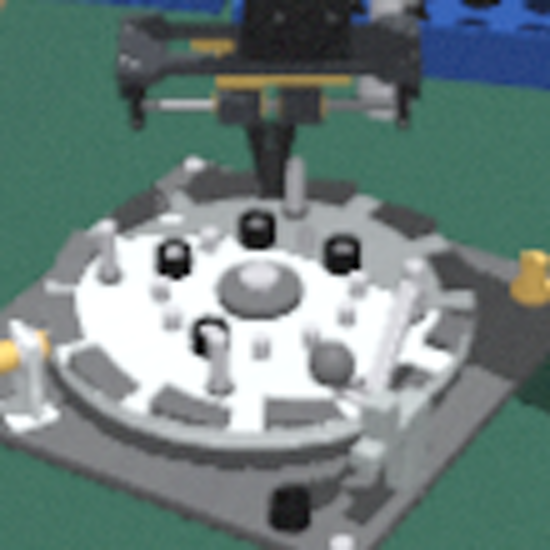

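Call:
{"method": "arm_command", "body": {"targets": [0, 0, 0, 0, -0.07, 0, 0, 0, 0, 0, 0, 0, 0, 0, 0, 0, 0, 0, 0.4, 0, 0, 0, 0, 0, 0, 0.8, 0, 0, 0, 0, 0, -0.8, 0, 0, 0, 0, 0, 0, -0.9, 0, 0, 0, 0, 0, 0, -0.9, 0, 0, 0, 0, 0, 0, -0.9, 0, 0, 0, 0, 0, 0, -0.9, 0, 0, 0]}}

```text
time: 10.07
ee_pos: [0.6827, -0.1655, 0.1907]
eef_rot: [0.442, 0.55, -0.449, 0.548]
ft_force: [-0.3, 0.2, 0.4]
width: 0.0007
```

```bash
python3 st.py;python3 dial.py d4; python3 - <<'E'
from h import *
a=cv2.imread("pics/side_d4.png")[130:240,170:280];b=cv2.imread("pics/top_d4.png")[90:220,210:330];
cv2.imwrite("pics/z9.png",cv2.resize(a,None,fx=5,fy=5,interpolation=cv2.INTER_CUBIC));cv2.imwrite("pics/y9.png",cv2.resize(b,None,fx=4,fy=4,interpolation=cv2.INTER_CUBIC))
E
```

```text
10.0667 [ 0.6827 -0.1655  0.1907] [-0.3197  0.2018  0.3833] 0.0006551856956527654
x [-0.0086 -0.0051 -1.    ] y [ 0.9786  0.2054 -0.0094] yaw_y 11.851200851520685
side init [[-110.8, 58.7], [-50.5, 63.2], [11.4, 62.1], [101.2, 60.9]] now [[-139.6, 61.2], [-77.7, 58.5], [-17.8, 62.1]]
top init [[-49.6, 64.2], [9.1, 63.7], [98.8, 60.0]] now [[-18.4, 63.6], [70.8, 60.1]]
```

View pics/z9.png

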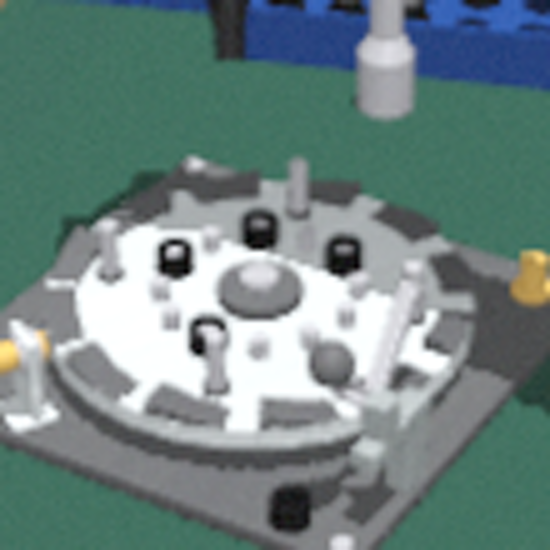

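View pics/y9.png

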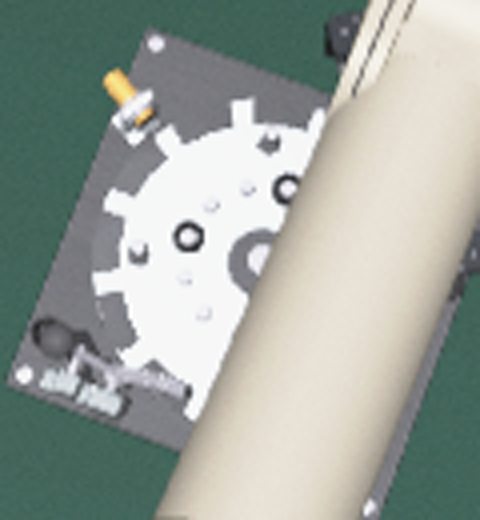

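Call:
{"method": "arm_command", "body": {"targets": [-0.15, 0, 0, 0, 0, 0, 0, -0.15, 0, 0, 0, 0, 0, 0, -0.15, 0, 0, 0, 0, 0, 0, -0.15, 0, 0, 0, 0, 0, 0, -0.15, 0, 0, 0, 0, 0, 0, -0.15, 0, 0, 0, 0, 0, 0, -0.15, 0, 0, 0, 0, 0, 0, -0.15, 0, 0, 0, 0, 0, 0, -0.1, 0, 0, 0, 0, 0, 0, 0, 0, 0, 0, 0, 0, 0]}}

```text
time: 11.0
ee_pos: [0.6815, -0.168, 0.1889]
eef_rot: [0.101, 0.702, -0.107, 0.696]
ft_force: [0.2, 0.0, 0.2]
width: 0.0005
```

```bash
python3 st.py .583 .122 .19 72.5
```

```text
11.0 [ 0.6815 -0.168   0.1889] [0.16   0.0107 0.2077] 0.0005412684845102994
x [-0.0095 -0.0076 -0.9999] y [ 0.2909  0.9567 -0.01  ] yaw_y 73.08574512366022
shift units [-0.0947  9.9507 -7.1461]
turn units [ 0.013  -0.0087  0.0128]
```

Call:
{"method": "arm_command", "body": {"targets": [0, -0.01, 0.01, 0, 0.6, -0.45, 0, 0, 0, 0, 0, 0.95, -0.68, 0, 0, 0, 0, 0, 0.95, -0.68, 0, 0, 0, 0, 0, 0.95, -0.68, 0, 0, 0, 0, 0, 0.95, -0.68, 0, 0, 0, 0, 0, 0.95, -0.68, 0, 0, 0, 0, 0, 0.95, -0.68, 0, 0, 0, 0, 0, 0.95, -0.68, 0, 0, 0, 0, 0, 0.95, -0.68, 0, 0, 0, 0, 0, 0.8, -0.6, 0, 0, 0, 0, 0, 0.4, -0.3, 0, 0, 0, 0, 0, 0, 0, 0]}}

```text
time: 12.0
ee_pos: [0.5834, 0.1157, 0.1802]
eef_rot: [0.117, 0.7, -0.122, 0.694]
ft_force: [0.8, 0.9, -1.2]
width: 0.0006
```

```bash
python3 st.py .583 .122 .13 72.5;python3 dial.py d5; python3 - <<'E'
from h import *
b=cv2.imread("pics/side_d5.png")[100:240,150:300]
cv2.imwrite("pics/y10.png",cv2.resize(b,None,fx=4,fy=4,interpolation=cv2.INTER_CUBIC))
E
```

```text
12.0 [0.5834 0.1157 0.1802] [ 0.8379  0.8847 -1.1683] 0.0006276637021840536
x [-0.0094 -0.0055 -0.9999] y [ 0.3335  0.9427 -0.0083] yaw_y 70.5188480000785
shift units [ 2.0059  0.2498 -0.0869]
turn units [-0.0441 -0.0091  0.0105]
side init [[-110.8, 58.7], [-50.5, 63.2], [11.4, 62.1], [101.2, 60.9]] now []
top init [[-49.6, 64.2], [9.1, 63.7], [98.8, 60.0]] now [[70.8, 60.1]]
```

View pics/y10.png

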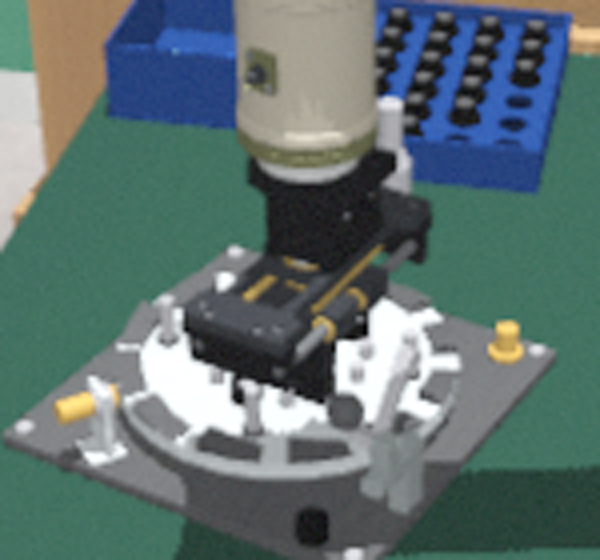

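Call:
{"method": "arm_command", "body": {"targets": [-0.04, 0, 0, 0, 0.25, 0, 0, 0, 0, 0, 0.6, 0, 0, 0, 0, 0, 0, 0.6, 0, 0, 0, 0, 0, 0, 0.5, 0, 0, 0, 0, 0, 0, 0.3, 0, 0, 0, 0, 0, 0, 0, 0, 0, 0]}}

```text
time: 12.6
ee_pos: [0.5905, 0.1087, 0.129]
eef_rot: [0.108, 0.7, -0.116, 0.697]
ft_force: [0.5, -0.2, -0.1]
width: 0.0006
```

```bash
python3 st.py .583 .122 .13 72.5
```

```text
12.6 [0.5905 0.1087 0.129 ] [ 0.5033 -0.1513 -0.1391] 0.0005832315535639577
x [-0.0055 -0.0099 -0.9999] y [ 0.3131  0.9497 -0.0111] yaw_y 71.75341526746926
shift units [-0.0432  0.4113 -0.4499]
turn units [-0.0166 -0.0028  0.0141]
```

Call:
{"method": "arm_command", "body": {"targets": [0, 0, 0.01, 0, 0, -0.42, 0, 0, 0, 0, 0, -0.3, 0, 0, 0, 0, 0, 0, -0.2, 0, 0, 0, 0, 0, 0, -0.2, 0, 0, 0, 0, 0, 0, -0.2, 0, 0, 0, 0, 0, 0, -0.2, 0, 0, 0, 0, 0, 0, -0.2, 0, 0]}}

```text
time: 13.18
ee_pos: [0.5727, 0.0753, 0.1317]
eef_rot: [0.112, 0.698, -0.114, 0.698]
ft_force: [0.7, 0.2, -0.3]
width: 0.0007
```

```bash
python3 st.py;python3 - <<'E'
from h import *
from bench import camera
im=camera("side")[:,:,::-1];cv2.imwrite(f"pics/side11.png",cv2.resize(im[140:230,190:290],None,fx=6,fy=6,interpolation=cv2.INTER_CUBIC))
E
```

```text
13.1833 [0.5727 0.0753 0.1317] [ 0.7133  0.2338 -0.3384] 0.0006936710698068342
x [ 0.0009 -0.0029 -1.    ] y [ 0.316   0.9488 -0.0024] yaw_y 71.57776199715676
```

View pics/side11.png

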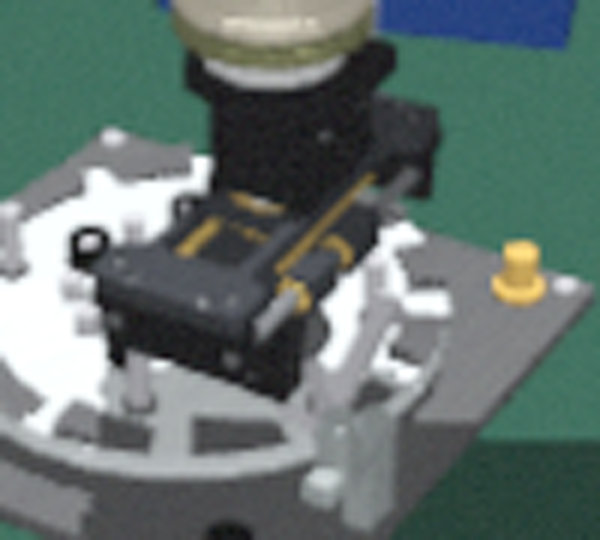

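Call:
{"method": "arm_command", "body": {"targets": [0, 0, 0, 0, -0.15, 0, 0, 0, 0, 0, 0, -0.15, 0, 0, 0, 0, 0, 0, -0.15, 0, 0, 0, 0, 0, 0, -0.15, 0, 0, 0, 0, 0, 0, 0, 0, 0, 0, 0, 0, 0, 0, 0, 0]}}

```text
time: 13.73
ee_pos: [0.567, 0.057, 0.1317]
eef_rot: [0.113, 0.698, -0.115, 0.698]
ft_force: [-0.6, 0.2, -0.0]
width: 0.0006
```

```bash
python3 st.py;python3 - <<'E'
from h import *
from bench import camera
im=camera("side")[:,:,::-1];cv2.imwrite(f"pics/side12.png",cv2.resize(im[140:230,190:290],None,fx=6,fy=6,interpolation=cv2.INTER_CUBIC))
E
```

```text
13.7333 [0.567  0.057  0.1317] [-0.6316  0.1961 -0.039 ] 0.0006390251099929751
x [ 0.0002 -0.0042 -1.    ] y [ 0.3184  0.948  -0.0039] yaw_y 71.43500392136913
```

View pics/side12.png

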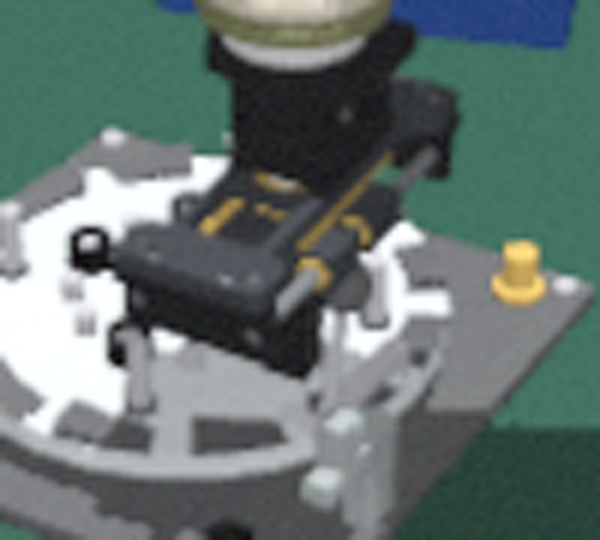

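Call:
{"method": "arm_command", "body": {"targets": [0, 0, 0, 0, 0.5, 0, 0, 0, 0, 0, -0.4, 0.5, 0, 0, 0, 0, 0, -0.9, 0, 0, 0, 0, 0, 0, -0.9, 0, 0, 0, 0, 0, 0, -0.9, 0, 0, 0, 0, 0, 0, -0.6, 0.8, -0.4, 0, 0, 0, 0, 0, 0.9, -0.6, 0, 0, 0, 0, 0, 0.9, -0.6, 0, 0, 0, 0, 0, 0.9, -0.6, 0, 0, 0, 0, 0, 0.9, -0.6, 0, 0, 0, 0, 0, 0.9, -0.6, 0, 0, 0, 0, 0, 0.9, -0.6, 0]}}

```text
time: 14.78
ee_pos: [0.5312, 0.2802, 0.2374]
eef_rot: [0.114, 0.695, -0.113, 0.7]
ft_force: [0.4, -0.0, -0.6]
width: 0.0005
```

Call:
{"method": "arm_command", "body": {"targets": [0, 0, 0, 0, 0.9, -0.6, 0, 0, 0, 0, 0, 0.9, -0.6, 0, 0, 0, 0, 0, 0.9, -0.6, 0, 0, 0, 0, 0, 0.5, -0.4, 0, 0, 0, 0, 0, 0, 0, 0]}}

```text
time: 15.2
ee_pos: [0.4955, 0.3947, 0.2413]
eef_rot: [0.111, 0.697, -0.106, 0.701]
ft_force: [0.2, 0.4, -0.0]
width: 0.0006
```

```bash
python3 st.py;python3 dial.py d6; python3 - <<'E'
from h import *
b=cv2.imread("pics/side_d6.png")[140:240,160:290]
cv2.imwrite("pics/y13.png",cv2.resize(b,None,fx=6,fy=6,interpolation=cv2.INTER_CUBIC)[:600,:800])
b=cv2.imread("pics/top_d6.png")[85:230,200:350]
cv2.imwrite("pics/z13.png",cv2.resize(b,None,fx=4,fy=4,interpolation=cv2.INTER_CUBIC))
E
```

```text
15.2 [0.4955 0.3947 0.2413] [ 0.2067  0.3786 -0.0083] 0.0006072238622910325
x [ 0.0068  0.0069 -1.    ] y [0.3028 0.953  0.0086] yaw_y 72.37583662496056
side init [[-110.8, 58.7], [-50.5, 63.2], [11.4, 62.1], [101.2, 60.9]] now [[-17.8, 62.1]]
top init [[-49.6, 64.2], [9.1, 63.7], [98.8, 60.0]] now [[-19.8, 64.2], [70.8, 60.1]]
```

View pics/y13.png

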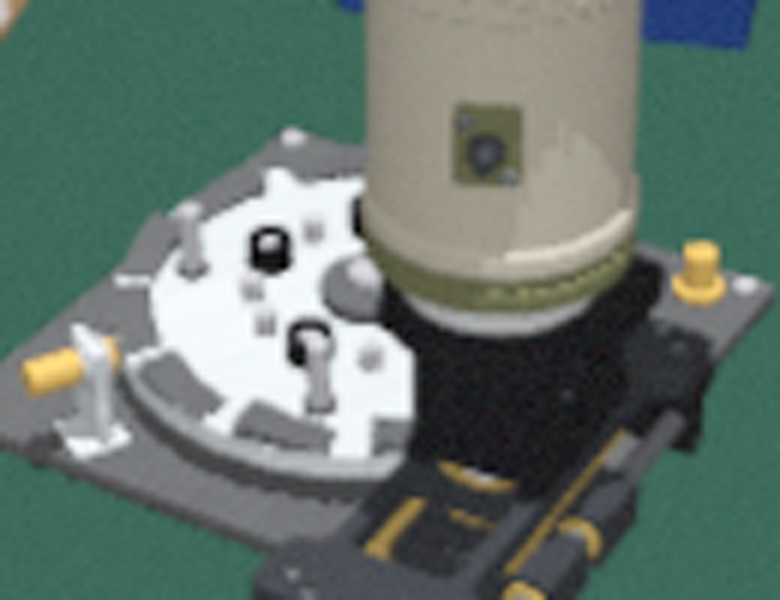

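View pics/z13.png

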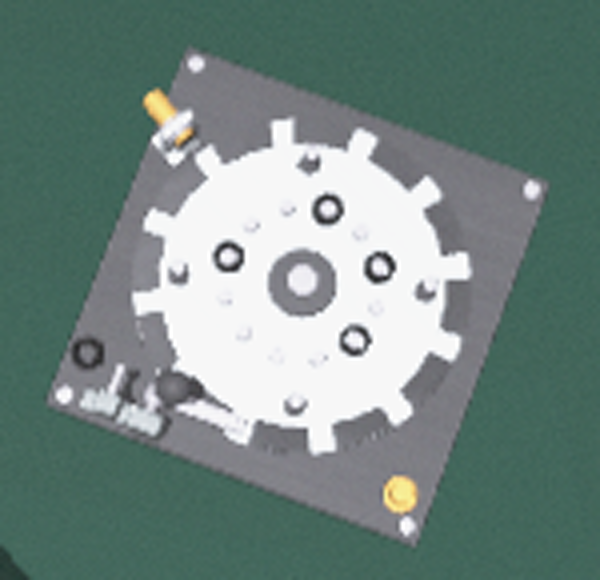

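Call:
{"method": "arm_command", "body": {"targets": [0, 0, 0, 0, 0.6, -0.8, 0, 0, 0, 0, 0, 0.8, -0.98, 0, 0, 0, 0, 0, 0.8, -0.98, 0, 0, 0, 0, 0, 0.8, -0.98, 0, 0, 0, 0, 0, 0.8, -0.98, 0, 0, 0, 0, 0, 0.8, -0.98, 0, 0, 0, 0, 0, 0.5, -0.5, 0, 0, 0, 0, 0, 0, 0, 0, 0, 0, 0, 0, 0, 0, 0]}}

```text
time: 16.05
ee_pos: [0.3974, 0.5559, 0.2445]
eef_rot: [0.119, 0.692, -0.116, 0.703]
ft_force: [0.4, -0.4, -0.5]
width: 0.0005
```

```bash
python3 st.py;python3 dial.py d7; python3 ball.py | head -2; python3 - <<'E'
from h import *
b=cv2.imread("pics/side_d7.png")[140:240,160:290]
c=cv2.imread("pics/side0.png")[140:240,160:290]
cv2.imwrite("pics/y14.png",cv2.resize(np.hstack([b[:,20:],c[:,20:]]),None,fx=3.6,fy=3.6,interpolation=cv2.INTER_CUBIC))
d=cv2.imread("pics/side_d7.png");cv2.imwrite("pics/side_full.png",d)
for n in("top","side"):
  P=[cv2.imread(f"pics/{n}0.png").astype(int),cv2.imread(f"pics/{n}_d7.png").astype(int)]
  r=(slice(172,192),slice(228,262)) if n=="top" else (slice(178,215),slice(232,262))
  print(n,"pawl-area mean abs diff",np.abs(P[0][r]-P[1][r]).mean())
E
```

```text
16.05 [0.3974 0.5559 0.2445] [ 0.387  -0.4311 -0.4894] 0.0004728650856782519
x [ 0.0154  0.0009 -0.9999] y [0.3277 0.9448 0.0059] yaw_y 70.87231259930124
side init [[-110.8, 58.7], [-50.5, 63.2], [11.4, 62.1], [101.2, 60.9]] now [[-139.6, 61.2], [-77.7, 58.5], [-15.6, 60.6], [72.7, 63.4]]
top init [[-49.6, 64.2], [9.1, 63.7], [98.8, 60.0]] now [[70.8, 60.1]]
0 [246.8 187.3] [243.5 181.7] [0.55   0.0166 0.1314]
0.1 [245.6 188.2] [241.2 180.8] [0.5522 0.0237 0.1326]
top pawl-area mean abs diff 4.1343137254901965
side pawl-area mean abs diff 19.77897897897898
```

View pics/y14.png

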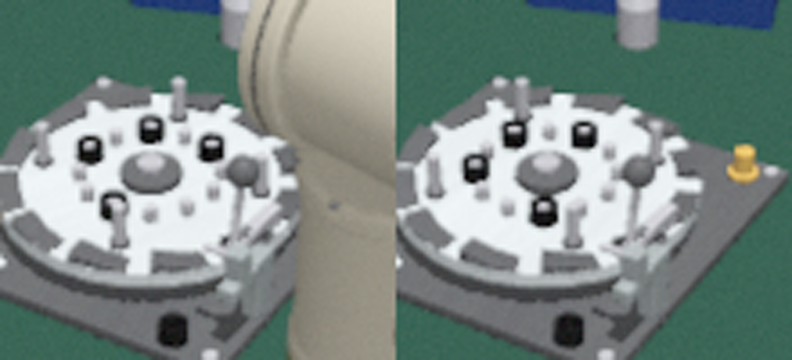

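View pics/side_full.png

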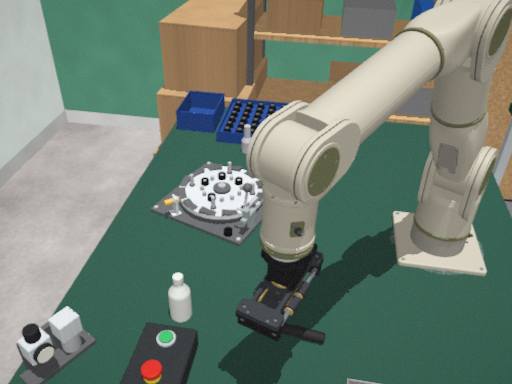

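```bash
python3 - <<'E'
from h import *
for f in("0","_d6","_d7"):
  for n in("top","side"):
    im=cv2.imread(f"pics/{n}{f}.png");g=im.max(2)
    t=cv2.resize(cv2.imread(f"pics/{n}0.png"),None,fx=4,fy=4,interpolation=cv2.INTER_CUBIC)
    u,v=(243,182) if n=="top" else (247,187)
    tm=t[4*v-24:4*v+24,4*u-24:4*u+24]
    G=cv2.resize(im,None,fx=4,fy=4,interpolation=cv2.INTER_CUBIC)[4*v-80:4*v+80,4*u-80:4*u+80]
    r=cv2.matchTemplate(G,tm,cv2.TM_CCOEFF_NORMED);_,s,_,l=cv2.minMaxLoc(r)
    print(f,n,"ball shift px",((l[0]-56)/4,(l[1]-56)/4),round(s,3))
for n in("spare (222,172)",):
    a,b=[cv2.imread(f"pics/top{f}.png").astype(int) for f in("0","_d7")]
    for k,(u,v) in dict(spare=(222,173),bush=(300,208),bottle=(127,153),horn=(375,166),spanner=(385,257),driver=(123,235)).items():
        print(k,np.abs(a-b)[v-8:v+8,u-8:u+8].mean().round(1))
E
```

```text
0 top ball shift px (0.0, 0.0) 1.0
0 side ball shift px (0.0, 0.0) 1.0
_d6 top ball shift px (0.0, 0.0) 0.907
_d6 side ball shift px (0.5, 1.25) 0.614
_d7 top ball shift px (0.0, 0.0) 0.908
_d7 side ball shift px (0.75, 0.25) 0.78
spare 2.2
bush 2.1
bottle 2.2
horn 2.4
spanner 1.9
driver 27.8
```

View pics/top_d7.png

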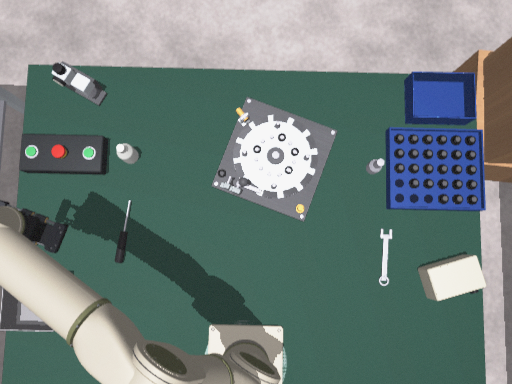

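The full top view shows the screwdriver unmoved at (123,235), with only the arm's shadow on it. The ball at (243,182) is back in its starting place, and all four collars are on their spigots. I'm handing in.

```bash
python3 -c "
from bench import *
print(close_job())"
```

```text
the job is handed in; nothing more can be done
None
```

I set the dial back one notch, and the pawl is down and holding the wheel again. I used only light pushes with the closed fingertip, in the order asked: ball over onto its back stop, wheel clockwise by one peg, ball back.

- **Time and force:** the job was handed in at about 16 s. The force readings after each move stayed below about 2 N, but I did not log the force during moves.
- **Wheel:** turned about -28° (-0.49 rad), inside the -0.52 to -0.45 window. The readings from single collars ranged from -27° to -30°, apart from two that I count as measuring noise. One of those collars was partly hidden behind a peg.
- **Pawl:** in the top view the ball is back in its starting place with 0 px shift. In the side view it is within 0.8 px, but that match was weaker (0.78) because the background behind the ball had changed. I judged that the pawl reached the bottom of the notch from the ball's position; I did not see the nose itself.
- **Other things:** all four collars are still on their spigots. The spare, bush, bottle, horn and spanner match the first pictures. The numerical check of the screwdriver failed because the arm's shadow lay across it; by eye it had not moved.
- **Arm:** parked well clear of the fixture, at about (0.40, 0.56, 0.24).

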